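# Fit the matching tube block into the shaker and lock it

## Task

Two aluminium tube blocks with lifting fins lie beside the shaker, but only one has the outline of the shaker's pocket. Set that one fully home in the pocket, flat on its floor, let go of it, and then slide the shaker's latch all the way over the block's side tab to lock it in. Leave the other block and everything else on the bench where it stands.

Things in the scene. Friction and masses are not known exactly. Their poses are not given: they have to be found in the camera images.
- tube_block: The aluminium block that fits, 0.25-0.5 kg, upright on the bench. Origin: centre of the underside of its main body, 96 (x) x 56 (y) x 30 mm high; z up. Its tab, 15 mm high from the underside, juts from the +y long side at x = +10 to +38, out to y = +44 mm. A fin, 44 (x) x 12 (y) mm, stands centred on top, z = 30 to 68 mm: grip it across its 12 mm, along y. Ten small dark wells on top.
- block_tab (a point): Point on the underside level in the middle of the tube block's tab: tube block frame x = +24, y = +36, z = 0 mm.
- spare_block: The other aluminium block, a mirror image that does not fit: same sizes, but its tab is at x = -38 to -10 mm on the +y side, and it has six larger wells. Origin at the centre of the underside of its main body. Leave it alone. Either block may lie on either side of the shaker.
- shaker: Cream bench shaker, fixed, 240 (x) x 190 (y) x 55 mm high, flat top at z = 55 mm. Origin: centre of its underside. Control panel on the -x side. In its top is the one-way pocket, 18 mm deep, the outline of the tube block with 1.8 mm to spare all round and a 3 mm 45-degree lead-in at the mouth.
- pocket (a point): Centre of the pocket's main rectangle on the pocket floor, 37 mm above the shaker's underside. Axes as the shaker's: x along the pocket's long side, y towards the tab recess, z up. The block is home when its origin is here with its x and y pointing the same way as these; its main body then stands 12 mm above the shaker's top, its tab 3 mm below it.
- pocket_tab (a point): Middle of the tab recess on the pocket floor: pocket frame x = +24, y = +36, z = 0 mm. The block_tab point belongs here.
- latch (a joint): Steel latch plate, 36 (x) x 30 (y) x 6 mm, sliding along the shaker's +x, 2 mm above its top. Value in m: 0 open, 0.064 home at its stop, over the tab; starts at 0 to 0.012, clear of the recess. Takes about 2 N, stays where left. Its centre is at pocket x = -42 mm + value, y = +51 mm. It strikes the tab if the block is not home.
- latch_grip (a point): Grip point on the latch's upright black knob, on its centre line, 31 mm above the shaker's top (49 mm above the pocket floor), at pocket x = -42 mm + latch value, y = +55 mm. Knob 14 (x) x 18 (y) mm, from 8 to 44 mm above the shaker's top. Axes as the shaker's; pinch it across x or push it towards +x.
- reagent_bottle: Glass bottle, 60 mm across, 130 mm high, bystander. Origin at the centre of its underside.
- beaker: Glass beaker, 70 mm across, 90 mm high, bystander. Origin at the centre of its underside.
- tube_rack: Blue rack of tubes, 70 x 160 mm, 98 mm high with its tubes, bystander. Origin at the centre of its underside.
- timer: White bench timer lying flat, 60 x 75 x 20 mm, bystander. Origin at the centre of its underside.
- jar: Small jar, 56 mm across, 70 mm high, bystander. Origin at the centre of its underside.
- spatula: Thin steel lab spatula lying flat, 180 mm long, bystander. Origin near its middle.

How it is judged (in metres and radians):
On the way, in this order (a step that is already met when the one before it is completed fails the run):
1. the tube block is fully home in the pocket and let go of, with the latch still open (horizontal distance between tube_block and pocket below 0.005 m and horizontal distance between block_tab and pocket_tab below 0.006 m and z of tube_block in the frame of pocket below 0.003 m and angle between tube_block's own z axis and vertical below 0.05 rad and contact force between the fingers and tube_block below 0.5 N and value of joint latch below 0.03 m), for 0.2 s.
2. the latch is slid home over the tab (value of joint latch above 0.058 m), for 0.2 s.
At the end, for the whole second after the job is handed in: The tube block lies in the pocket: its origin within 5 mm of the pocket's centre in plan, its tab within 6 mm of the recess's middle, less than 3 mm above the floor, tilted less than 0.05 rad, at rest; and the latch is at 58 mm or more of its 64 mm travel, over the tab (horizontal distance between tube_block and pocket below 0.005 m and horizontal distance between block_tab and pocket_tab below 0.006 m and z of tube_block in the frame of pocket below 0.003 m and angle between tube_block's own z axis and vertical below 0.05 rad and value of joint latch above 0.058 m and linear speed of tube_block below 0.02 m/s); the robot touches nothing.
It fails at once if a bystander or the other block is moved by more than 40 mm (distance of any of spare_block, reagent_bottle, beaker, tube_rack, timer, jar, spatula from where it was at the start of the episode above 0.04 m).
It fails at once if the bottle, the jar or the beaker is tipped over (angle between any of reagent_bottle, jar, beaker's own z axis and vertical above 0.5 rad).
It also fails if it takes over 58 s, if anything falls off the work surface, if the arm or the gripper's body presses on something with over 40 N, if the wrist force passes 120 N, or if a joint passes its speed limit or range.

## Robot

A 6-joint arm with a two-finger parallel gripper is mounted at the origin on the work surface. World frame = base frame: x ahead of the robot, y to its left, z up, the work surface at z = 0. Lengths are in mm, angles in rad, forces in N, time in s.
With the tool pointing down it reaches from about 300 to 775 mm from the base axis. Payload 14.6 kg.
Tool frame: the origin (TCP) lies on the front face of the gripper's body, between the roots of the fingers; the fingertips stand 97 mm ahead of it and the grasp point (between the pads) lies 78 mm ahead of it; z points along the fingers, y is the direction in which the jaws open and shut (so a half turn about z gives the same grasp; the last joint's range is limited). The gripper opens to 94 mm and grips with 3 to 60 N. Pads are 16 mm wide; open, the fingers measure 119 mm over their backs; the gripper's body (75 mm by 177 mm) begins 78 mm behind the grasp point.
Start: joints at [-1.306, 0.3, 1.521, -0, 1.321, -0.067], TCP at [179.153, -519.994, 302.646] pointing down, gripper open.
Joint ranges: [-3.03, 3.03], [-0.79, 2.21], [0.23, 2.52], [-1.04, 4.18], [0, 3.07], [-2.55, 2.55]. Speed limits (rad/s): [2.22, 2.22, 2.57, 3.14, 3.14, 3.14].

## Interface

Orientations are given as [roll, pitch, yaw] about the fixed x, y, z axes, in that order (R = Rz(yaw) Ry(pitch) Rx(roll)).
In Python, from cell import manip, camera, job gives the robot as it stands.
- The arm moves only by the tool send_rows, never from a script. Its argument "deltas" is a list that holds one entry, the list of rows, each a list of 6 numbers: the shift along the tool's x, y, z scaled (see below), then the turn, a rotation vector about the tool's x, y, z scaled (see below). In form: [[[x, y, z, rx, ry, rz], ...]]. A call has 1 to 10 rows; each row shifts and turns the pose as measured when the row begins, along the tool's axes as they then stand; what a row does not reach is not made up. The controller multiplies each number of a shift by 40 mm and each number of a turn by 0.1 rad. A row lasts 1/10 s, in which the tool goes at most 50 mm and 8.59 degrees, less where a joint would pass 70% of its speed; a pose out of reach is approached as far as the arm can. A call with a number of a shift or a turn outside -1 to 1 is refused whole. A call with a gripper value outside its range is refused whole. "jaw" is the opening, from 0 (shut) to 1 (fully open), set as the call begins (left out, the last holds). The fingers move at their own pace and stop on an object; "grip_force" is the grip in N (left out, the last holds). Time passes only in rows, so rows that do not move let the fingers close. It gives the time, the measured TCP pose, the force and the opening at its end, in the units of the state.
- manip.read_state(): the state, without advancing time (a new reading comes with each control period).
- camera(name): name is "scene" or "side" or "wrist"; returns a dict with "frame" (420x560x3 uint8, red, green, blue), "camera_matrix" (3x3 intrinsics, pixels), "position" and "rotation" of the camera in the world; the wrist camera has in their place "mount" (4x4, takes a point from camera to tool coordinates, whose origin is the TCP and whose axes are the flange's). Camera axes: x right, y down, z forward; pixel columns grow to the right and rows downward; lengths in mm; the calibration is good to about 2 mm. A picture is of the moment at which its call begins: read the wrist's pose just before it. There is no depth.
- job.sign_off(): hands the job in, once; it reports no verdict.
The state is a dict: "clock": time; "joints": joint angles; "qd": joint speeds; "effort": joint torques, N m; "eef_pos": TCP position; "eef_rot": TCP orientation; "wrist_force": force on the tool from outside, world axes, zero at the start; "moment": the same for the moment, N m; "finger_gap": finger opening in mm.
Only numpy, scipy, OpenCV 4.12 (cv2) and the standard library are available. Lean on these libraries where they do the work, as an engineer would, in place of code of your own. Each camera call takes 0.05 s, during which the arm holds its last target. There are 200 camera calls.

## Working session

There is one attempt and no reset: what is moved stays moved. The work goes in short steps, Python scripts to look and compute and a tool call to move; the robot and the scene stay as the last step left them, time stands still between calls to the robot, and variables do not carry over. Pictures are saved under pics/ and viewed, and the job is handed in when it is done.

Besides the shell and the picture viewer there is one more tool, called after "Emit:" as name(argument=value, ...), one argument or row to a line, values as JSON. send_rows: Moves the arm, as the interface text tells. Shifts and turns lie within -1 to 1; 1 stands for 40 mm of shift or 0.1 rad of turn. Its arguments: {"type":"object","properties":{"deltas":{"type":"array","items":{"type":"array","items":{"type":"array","items":{"type":"number"}}}},"jaw":{"type":"number"},"grip_force":{"type":"number"}},"required":["deltas"]}

```bash
mkdir -p pics; ls; python3 - <<'E'
from cell import manip, camera, job
import cv2, numpy as np
s=manip.read_state(); print(s)
for n in ["scene","side","wrist"]:
    c=camera(n); cv2.imwrite(f"pics/{n}0.png",cv2.cvtColor(c["frame"],cv2.COLOR_RGB2BGR))
    print(n,{k:np.round(np.array(v),4).tolist() for k,v in c.items() if k!="frame"})
E
```

```text
pics
{'clock': 0.0, 'joints': array([-1.30560983e+00,  3.00491114e-01,  1.52156653e+00, -3.60727342e-05,
        1.32067060e+00, -6.66335472e-02]), 'qd': array([ 7.58576926e-04, -7.20616886e-04,  1.08442792e-03, -6.98041775e-04,
        1.61446329e-03, -7.36721912e-05]), 'effort': array([-3.99601804e-04, -5.31803334e+01, -3.52735984e+01,  7.07626529e-02,
        2.43773824e-02, -9.84309509e-05]), 'eef_pos': array([ 179.10772089, -519.87187161,  302.0814351 ]), 'eef_rot': array([-3.14045725e+00, -4.07504160e-05,  3.31828968e-01]), 'wrist_force': array([ 0.10938118, -0.62139048,  0.06816761]), 'moment': array([-0.03940194,  0.00023982,  0.00357302]), 'finger_gap': 94.00251677807022}
scene {'camera_matrix': [[435.0508, 0.0, 282.1308], [0.0, 435.0508, 207.8611], [0.0, 0.0, 1.0]], 'position': [1554.0605, -82.6666, 874.4637], 'rotation': [-2.2633, -0.003, 1.5181]}
side {'camera_matrix': [[523.6877, 0.0, 278.4205], [0.0, 523.6877, 211.8958], [0.0, 0.0, 1.0]], 'position': [201.3111, -1370.5818, 954.8539], 'rotation': [-2.1258, -0.0, -0.2755]}
wrist {'camera_matrix': [[356.3026, 0.0, 277.8179], [0.0, 356.3026, 211.2001], [0.0, 0.0, 1.0]], 'mount': [[0.0001, -0.9655, -0.2604, 74.6551], [1.0, 0.0004, -0.0014, -0.0102], [0.0015, -0.2604, 0.9655, -82.0759], [0.0, 0.0, 0.0, 1.0]]}
```

View pics/scene0.png

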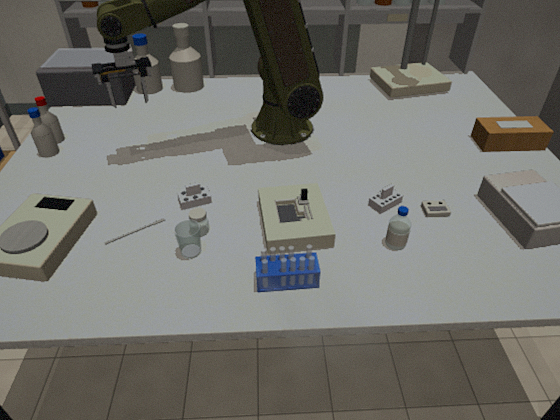

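View pics/side0.png

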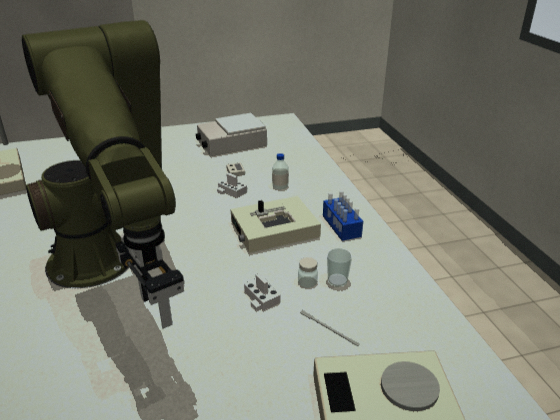

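View pics/wrist0.png

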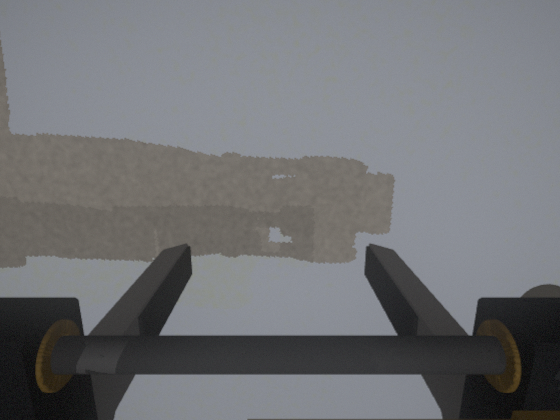

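```bash
cat > h.py <<'E'
import numpy as np, cv2
from scipy.spatial.transform import Rotation as R
from scipy.optimize import least_squares
from cell import manip, camera, job
def rot(e): return R.from_euler('xyz',e).as_matrix()
def grab(n,f=None):
    s=manip.read_state(); c=camera(n)
    if n=='wrist':
        T=np.eye(4);T[:3,:3]=rot(s['eef_rot']);T[:3,3]=s['eef_pos'];T=T@np.array(c['mount'])
    else:
        T=np.eye(4);T[:3,:3]=rot(c['rotation']);T[:3,3]=c['position']
    c['T']=T; c['K']=np.array(c['camera_matrix'])
    if f: cv2.imwrite(f"pics/{f}.png",cv2.cvtColor(c['frame'],cv2.COLOR_RGB2BGR)); np.savez(f"pics/{f}.npz",T=T,K=c['K'])
    return c
def load(f):
    d=np.load(f"pics/{f}.npz"); return d['K'],d['T']
def toz(K,T,uv,z):
    uv=np.atleast_2d(uv).astype(float)
    d=np.c_[(uv[:,0]-K[0,2])/K[0,0],(uv[:,1]-K[1,2])/K[1,1],np.ones(len(uv))]@T[:3,:3].T
    return T[:3,3]+d*((z-T[2,3])/d[:,2])[:,None]
def proj(K,T,P):
    p=(np.atleast_2d(P)-T[:3,3])@T[:3,:3]; q=p@K.T; return q[:,:2]/q[:,2:]
def crop(f,x0,y0,x1,y1,k,o):
    im=cv2.imread(f"pics/{f}.png")[y0:y1,x0:x1]; cv2.imwrite(f"pics/{o}.png",cv2.resize(im,None,fx=k,fy=k,interpolation=cv2.INTER_CUBIC))
def body(x,y,yaw,P,z=0):
    P=np.atleast_2d(P).astype(float);c,s=np.cos(yaw),np.sin(yaw)
    return np.c_[x+c*P[:,0]-s*P[:,1],y+s*P[:,0]+c*P[:,1],P[:,2]+z]
def togo(goal,yaw=None):
    s=manip.read_state();M=rot(s['eef_rot']);d=M.T@(np.array(goal)-s['eef_pos'])
    print('pos',s['eef_pos'].round(1),'rot',s['eef_rot'].round(4),'t',s['clock'],'gap',s['finger_gap'])
    print('shift tool units',(d/40).round(2))
    if yaw is not None:
        G=R.from_euler('xyz',[np.pi,0,yaw]).as_matrix(); print('turn units',(R.from_matrix(M.T@G).as_rotvec()/0.1).round(2))
E
python3 - <<'E'
from h import *
a=grab('scene','s1');b=grab('side','d1')
crop('d1',200,160,340,330,4.5,'dc');crop('s1',160,170,460,260,2.6,'sc')
for n,c in (('s',a),('d',b)):
  pts={'s':[(194,202),(295,240),(386,205),(290,272),(190,252),(398,245)],'d':[(262,300),(232,190)]}[n]
  print(n,toz(c['K'],c['T'],pts,0).round(0))
E
```

```text
s [[ 458. -304.    0.]
 [ 649.    5.   -0.]
 [ 503.  306.   -0.]
 [ 771.  -18.    0.]
 [ 682. -293.    0.]
 [ 684.  297.    0.]]
d [[ 453. -314.    0.]
 [ 496.  307.    0.]]
```

View pics/dc.png

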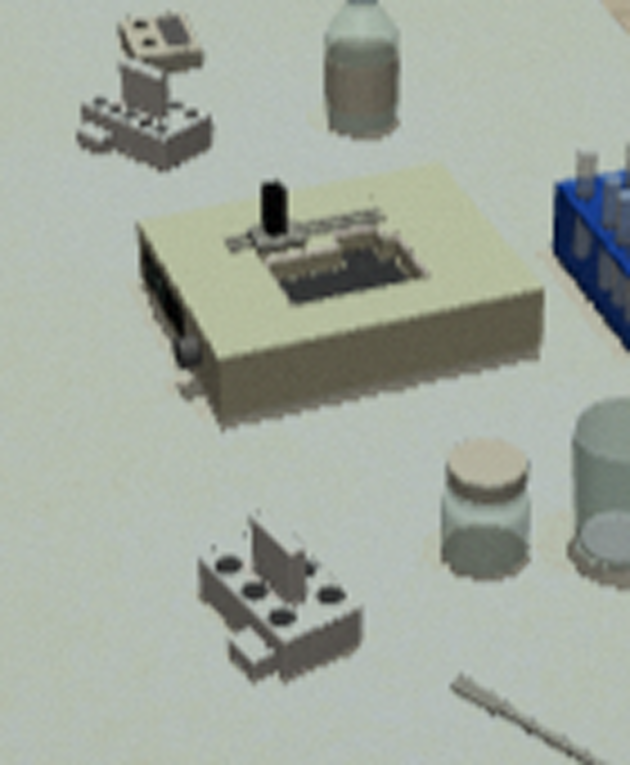

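View pics/sc.png

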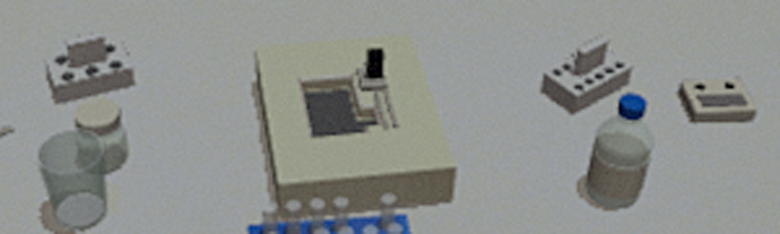

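Emit:
send_rows(
  deltas=[
    [[0.95,-0.8,0,0,0,0],[0.95,-0.8,0,0,0,0],[0.95,-0.8,0,0,0,0],[0.95,-0.8,0,0,0,0],[0.95,-0.8,0,0,0,0],[0.95,-0.8,0,0,0,0],[0.95,-0.8,0,0,0,0],[0.95,-0.8,0,0,0,0],[0.95,-0.8,0,0,0,0],[0.95,-0.8,0,0,0,0]],
  ],
)

```text
clock: 1.25
eef_pos: [434.1, -90.7, 302.1]
eef_rot: [3.142, -0.002, 0.323]
wrist_force: [0.2, -1.4, -0.4]
finger_gap: 93.7
```

```bash
python3 - <<'E'
from h import *
togo([505,0,302],0)
grab('wrist','w1')
E
```

```text
pos [434.1 -90.7 302.1] rot [ 3.1416e+00 -1.7000e-03  3.2280e-01] t 1.25 gap 93.70553191334753
shift tool units [ 2.4  -1.59  0.01]
turn units [-0.   -0.02  3.23]
```

View pics/w1.png

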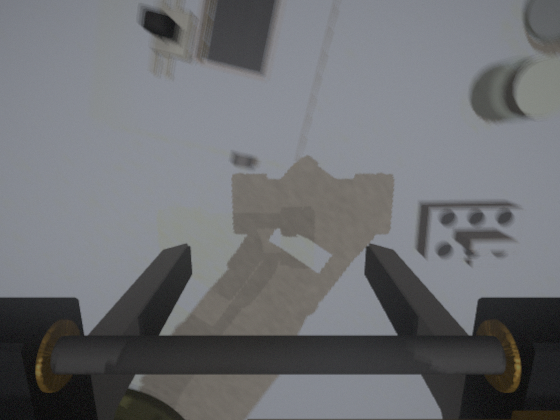

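Emit:
send_rows(
  deltas=[
    [[1,-0.3,0,0,0,0],[1,-0.3,0,0,0,0],[1,-0.3,0,0,0,0.8],[1,-0.5,0,0,0,0.8],[0.5,-0.5,0,0,0,0.8],[0,0,0,0,0,0.8],[0,0,0,0,0,0]],
  ],
)

```text
clock: 2.0
eef_pos: [594.9, 49.2, 301.0]
eef_rot: [-3.14, -0.001, 0.001]
wrist_force: [0.1, -0.7, 0.2]
finger_gap: 93.9
```

```bash
python3 - <<'E'
from h import *
togo([600,20,302],0)
grab('wrist','w2')
E
```

```text
pos [594.9  49.2 301. ] rot [-3.14e+00 -1.10e-03  1.20e-03] t 2.0 gap 93.91465865585018
shift tool units [ 0.13  0.73 -0.03]
turn units [-0.02 -0.01  0.01]
```

View pics/w2.png

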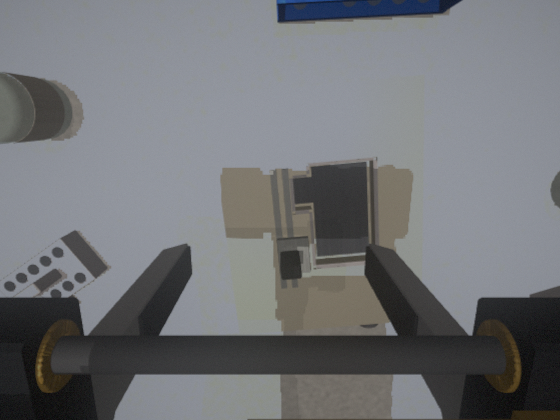

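```bash
python3 - <<'E'
from h import *
im=cv2.imread('pics/w2.png')[145:305,220:420]
im=cv2.createCLAHE(3,(4,4)).apply(cv2.cvtColor(im,cv2.COLOR_BGR2GRAY))
im=cv2.resize(im,None,fx=3.75,fy=3.75,interpolation=cv2.INTER_CUBIC)
cv2.imwrite('pics/w2c.png',im)
E
```

```text
(no output)
```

View pics/w2c.png

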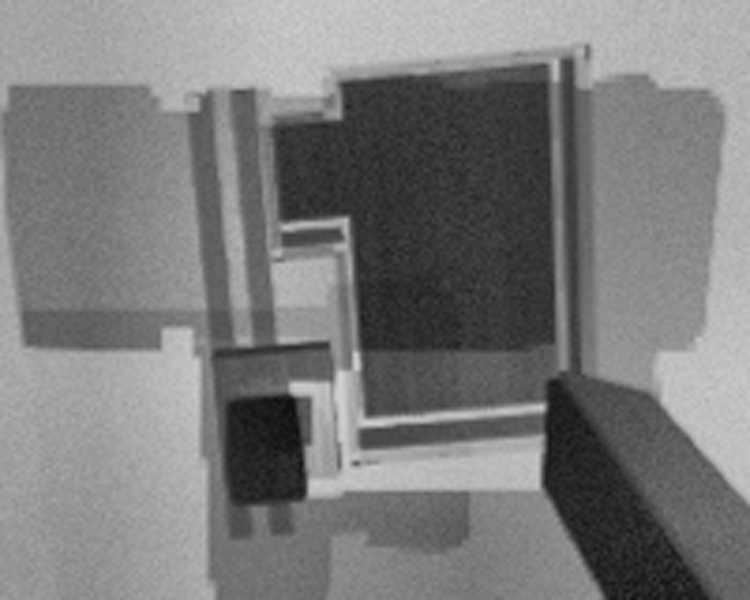

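```bash
cat > fitp.py <<'E'
from h import *
import sys
K,T=load('w2')
def outline(g,z):
    return np.array([[48+g,-28-g,z],[48+g,28+g,z],[38+g,28+g,z],[38+g,44+g,z],[10-g,44+g,z],[10-g,28+g,z],[-48-g,28+g,z],[-48-g,-28-g,z]])
M=outline(4.8,55)
obs={0:(587,47),1:(330,72),3:(268,97),4:(277,258),6:(350,465)}
idx=list(obs);uv=np.array([obs[i] for i in idx])/3.75+[220,145]-0.5+0.5/3.75
f=lambda p:(proj(K,T,body(*p,M[idx]))-uv).ravel()
r=least_squares(f,[625,0,0.0]);print(r.x.round(3),r.fun.round(2))
p=r.x
im=cv2.imread('pics/w2.png');k=3.75
big=cv2.resize(im[145:305,220:420],None,fx=k,fy=k,interpolation=cv2.INTER_CUBIC)
for g,z,col in((4.8,55,(0,0,255)),(1.8,52,(255,0,255)),(1.8,37,(0,255,0))):
    q=proj(K,T,body(*p,outline(g,z)));q=(q-[220,145]+.5)*k
    cv2.polylines(big,[q.round().astype(int)],True,col,1)
# knob top and plate for latch value v
cv2.imwrite('pics/w2o.png',big)
# knob top corners: 44 above top
print('knob', toz(K,T,np.array([[228,400],[298,396],[305,498],[235,502]])/k+[220,145],99).round(1))
E
python3 fitp.py
```

```text
[ 5.77957e+02 -1.36560e+01  7.50000e-02] [ 2.42 -0.43 -0.64 -1.85 -0.78  3.52 -0.64 -0.43 -0.43 -0.75]
knob [[557.4  47.1  99. ]
 [558.4  31.2  99. ]
 [533.2  29.1  99. ]
 [532.1  45.4  99. ]]
```

View pics/w2o.png

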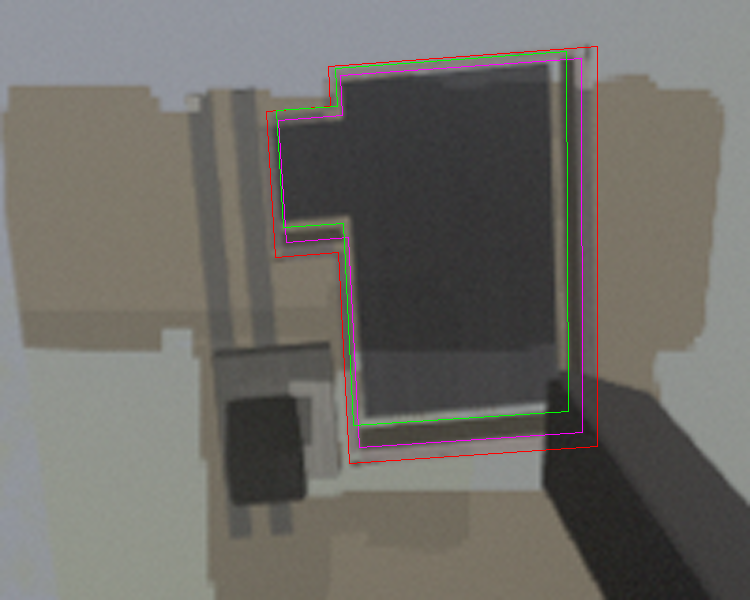

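Emit:
send_rows(
  deltas=[
    [[-0.75,0.5,0.58,0,0,0],[-0.75,0.5,0.58,0,0,0],[-0.8,0.5,0.6,0,0,0],[-0.1,0.05,0.1,0,0,0],[0,0,0,0,0,0]],
  ],
)

```text
clock: 2.55
eef_pos: [494.3, -17.1, 224.5]
eef_rot: [-3.14, -0.004, 0.014]
wrist_force: [-0.1, -0.5, 0.2]
finger_gap: 94.1
```

```bash
python3 - <<'E'
from h import *
togo([505,-12,230],0)
grab('wrist','w3')
im=cv2.imread('pics/w3.png')[20:240,180:440]
cv2.imwrite('pics/w3c.png',cv2.resize(im,None,fx=2.7,fy=2.7,interpolation=cv2.INTER_CUBIC))
E
```

```text
pos [494.3 -17.1 224.5] rot [-3.1398 -0.0035  0.0143] t 2.55 gap 94.05233964990823
shift tool units [ 0.27 -0.12 -0.14]
turn units [-0.02 -0.04  0.14]
```

View pics/w3.png

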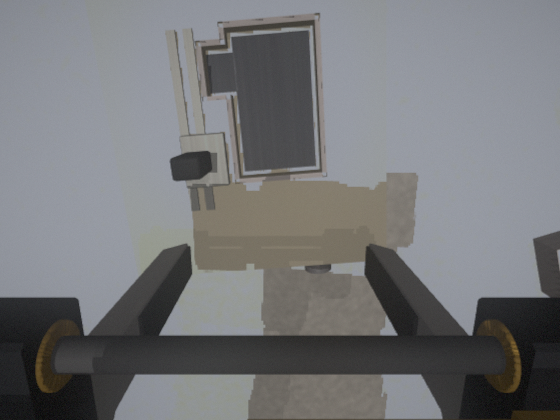

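View pics/w3c.png

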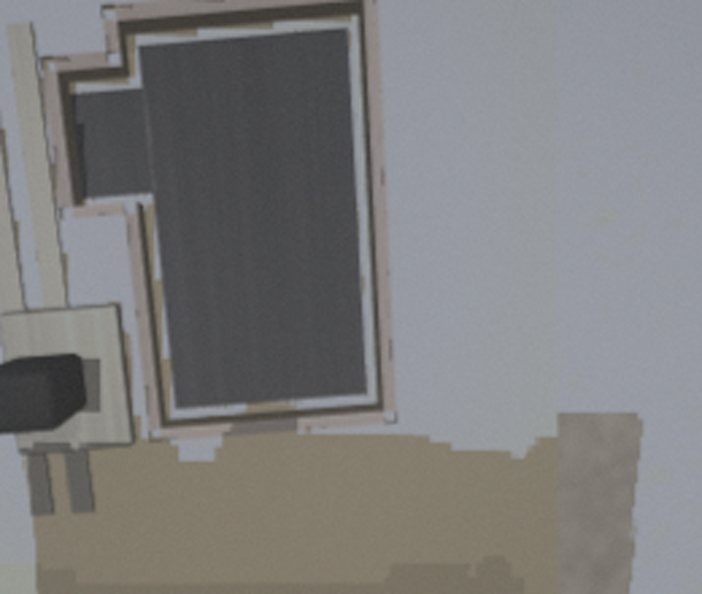

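```bash
python3 - <<'E'
from h import *
im=cv2.imread('pics/w3.png')[5:190,160:340]
cv2.imwrite('pics/w3d.png',cv2.resize(im,None,fx=4,fy=4,interpolation=cv2.INTER_NEAREST)[:400])
cv2.imwrite('pics/w3e.png',cv2.resize(im,None,fx=4,fy=4,interpolation=cv2.INTER_NEAREST)[340:])
E
```

```text
(no output)
```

View pics/w3d.png

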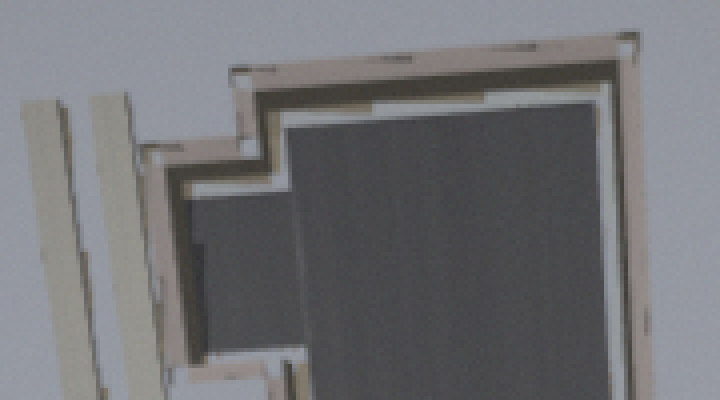

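View pics/w3e.png

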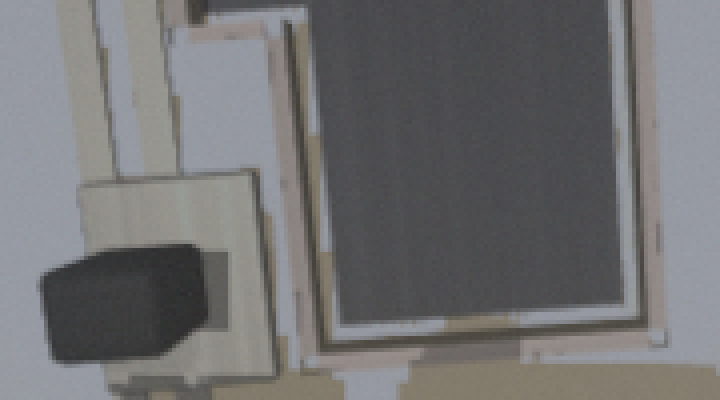

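```bash
cat > fitp.py <<'E'
from h import *
K,T=load('w3');k=4;o=[160,5]
def outline(g,z):
    return np.array([[48+g,-28-g,z],[48+g,28+g,z],[38+g,28+g,z],[38+g,44+g,z],[10-g,44+g,z],[10-g,28+g,z],[-48-g,28+g,z],[-48-g,-28-g,z]])
M=outline(4.8,55)
obs={0:(638,33),1:(231,68),3:(144,146),4:(168,380),5:(268,377),6:(303,709),7:(665,685)}
idx=list(obs);uv=np.array([obs[i] for i in idx])/k+o-0.5+0.5/k
for free in (0,1):
    if free: f=lambda p:(proj(K,T,body(*p[:3],M[idx]+[0,0,p[3]]))-uv).ravel(); p0=[580,-14,.07,0]
    else: f=lambda p:(proj(K,T,body(*p,M[idx]))-uv).ravel(); p0=[580,-14,.07]
    r=least_squares(f,p0);print(r.x.round(3),r.fun.round(2).tolist())
    if not free:p=r.x
im=cv2.imread('pics/w3.png')
big=cv2.resize(im[5:190,160:340],None,fx=k,fy=k,interpolation=cv2.INTER_CUBIC)
for g,z,col in((4.8,55,(0,0,255)),(1.8,52,(255,0,255)),(1.8,37,(0,255,0))):
    q=proj(K,T,body(*p,outline(g,z)));q=(q-o+.5)*k
    cv2.polylines(big,[q.round().astype(int)],True,col,1)
cv2.imwrite('pics/w3o.png',cv2.resize(big,None,fx=.8,fy=.8))
# latch plate edges at z 63
L=toz(K,T,np.array([[82,525],[254,511],[277,716],[110,728]])/k+o,63)
c,s=np.cos(p[2]),np.sin(p[2]);d=L[:,:2]-p[:2];print('latch in pocket',np.c_[d@[c,s],d@[-s,c]].round(1))
E
python3 fitp.py
```

```text
[ 5.77496e+02 -1.34950e+01  9.00000e-02] [0.64, -0.49, 0.05, -0.54, -0.86, -1.01, 0.69, 0.93, -0.79, -0.2, -0.38, 1.32, 0.65, 0.48]
[ 5.77715e+02 -1.32840e+01  9.00000e-02 -2.35600e+00] [-0.09, 0.15, 0.3, 0.03, -0.38, -0.62, 1.08, 0.75, -0.61, -0.37, -0.27, 0.44, -0.03, -0.36]
latch in pocket [[-16.9  64.8]
 [-16.8  35.7]
 [-51.7  35.7]
 [-51.6  65. ]]
```

View pics/w3o.png

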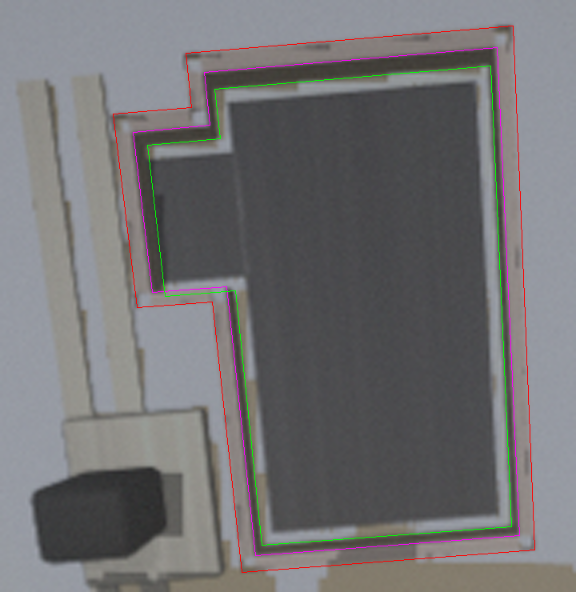

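Emit:
send_rows(
  deltas=[
    [[-0.2,-1,0,0,0,0],[-0.2,-1,0,0,0,0],[-0.2,-1,0,0,0,0],[-0.2,-1,0,0,0,0],[-0.2,-1,0,0,0,0],[-0.2,-1,0,0,0,0],[-0.2,-1,0,0,0,0],[-0.1,-0.5,0,0,0,0],[0,0,0,0,0,0]],
  ],
)

```text
clock: 3.5
eef_pos: [433.8, 298.7, 234.3]
eef_rot: [-3.134, -0.021, 0.023]
wrist_force: [0.5, -0.2, 1.5]
finger_gap: 93.9
```

```bash
python3 - <<'E'
from h import *
togo([430,290,230],0)
grab('wrist','w4')
E
```

```text
pos [433.8 298.7 234.3] rot [-3.1344 -0.0205  0.0235] t 3.5 gap 93.93206379202408
shift tool units [-0.1   0.22  0.1 ]
turn units [-0.07 -0.2   0.24]
```

View pics/w4.png

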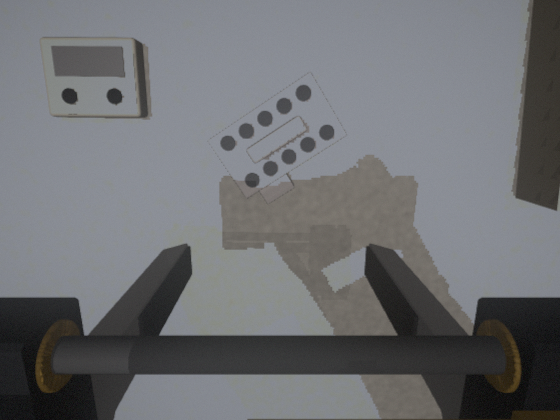

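```bash
python3 - <<'E'
from h import *
im=cv2.imread('pics/w4.png')[65:215,200:360]
im=cv2.convertScaleAbs(im,alpha=1.4,beta=-30)
cv2.imwrite('pics/w4c.png',cv2.resize(im,None,fx=4,fy=4,interpolation=cv2.INTER_CUBIC))
E
```

```text
(no output)
```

View pics/w4c.png

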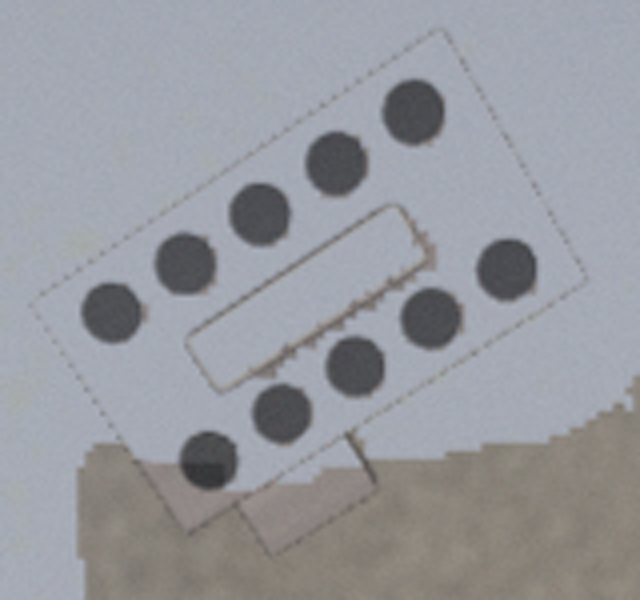

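```bash
python3 - <<'E'
from h import *
K,T=load('w4')
M=np.array([[-48,-28,30],[48,-28,30],[48,28,30],[-48,28,30],[38,44,15],[10,44,15],[-22,-6,68],[22,-6,68],[22,6,68]],float)
uv=np.array([(441,29),(33,304),(190,534),(587,281),(273,554),(375,488),(397,205),(187,342),(222,391)])/4+[200,65]-.375
f=lambda p:(proj(K,T,body(*p,M))-uv).ravel()
r=least_squares(f,[500,300,2.14]);print(r.x.round(3),r.fun.round(2).tolist())
x,y,a=r.x
# yaw options
s=manip.read_state();print('joints',s['joints'].round(3))
for th in (a,a-np.pi): print('tool yaw with tool y along block y:',th)
E
```

```text
[495.41  302.35    2.161] [0.81, -0.83, -0.67, -0.39, -0.86, 0.41, 1.08, -0.07, -0.28, 1.03, 1.54, 0.57, 0.32, -1.52, -1.25, -0.49, -0.49, 1.91]
joints [ 0.533  0.308  1.678 -0.004  1.134  2.082]
tool yaw with tool y along block y: 2.1608132341133603
tool yaw with tool y along block y: -0.9807794194764328
```

Emit:
send_rows(
  deltas=[
    [[0,0,0.05,0,-0.2,-1],[0,0,0.05,0,0,-1],[0,0,0.05,0,0,-1],[0,0,0.05,0,0,-1],[0,0,0.05,0,0,-1],[0,0,0.05,0,0,-1],[0,0,0.05,0,0,-1],[0,0,0.05,0,0,-1],[0,0,0.05,0,0,-1],[0,0,0.05,0,0,-1]],
  ],
)

```text
clock: 4.55
eef_pos: [441.9, 290.1, 218.7]
eef_rot: [3.14, -0.011, 1.058]
wrist_force: [0.7, -0.3, 0.5]
finger_gap: 93.7
```

Emit:
send_rows(
  deltas=[
    [[0,0,0.05,0,0,-1],[0,0,0.05,0,0,-1],[0,0,0.05,0,0,-1],[0,0,0.05,0,0,-1],[0,0,0.05,0,0,-1],[0,0,0.05,0,0,-1],[0,0,0.05,0,0,-1],[0,0,0.05,0,0,-1],[0,0,0.05,0,0,-1],[0,0,0.05,0,0,-1]],
  ],
)

```text
clock: 5.55
eef_pos: [450.4, 280.7, 203.0]
eef_rot: [3.123, -0.002, 2.095]
wrist_force: [0.0, -0.6, -0.2]
finger_gap: 93.6
```

```bash
python3 - <<'E'
from h import *
togo([495.4,302.4,190],2.161)
E
```

```text
pos [450.4 280.7 203. ] rot [ 3.1231e+00 -2.5000e-03  2.0949e+00] t 5.55 gap 93.6492039882501
shift tool units [-0.1   1.24  0.35]
turn units [ 0.19 -0.02 -0.66]
```

Emit:
send_rows(
  deltas=[
    [[-0.05,0.6,0.15,0.19,0,-0.6],[-0.05,0.6,0.15,0,0,0],[0,0,0,0,0,0]],
  ],
)

```text
clock: 5.85
eef_pos: [496.9, 300.2, 192.8]
eef_rot: [3.14, -0.001, 2.16]
wrist_force: [-0.0, 0.6, -0.3]
finger_gap: 94.1
```

```bash
python3 - <<'E'
from h import *
togo([495.4,302.4,133],2.161)
c=grab('wrist','w5');grab('side','d5');grab('scene','s5')
crop('s5',340,130,460,250,4,'s5c')
crop('d5',180,130,300,250,4,'d5c')
im=np.hstack([cv2.imread('pics/s5c.png'),cv2.imread('pics/d5c.png')]);cv2.imwrite('pics/x5.png',cv2.resize(im,None,fx=.8,fy=.8))
E
```

```text
pos [496.9 300.2 192.8] rot [ 3.1402e+00 -1.4000e-03  2.1598e+00] t 5.85 gap 94.13225203369468
shift tool units [ 0.06 -0.    1.49]
turn units [ 0.01 -0.01 -0.01]
```

View pics/w5.png

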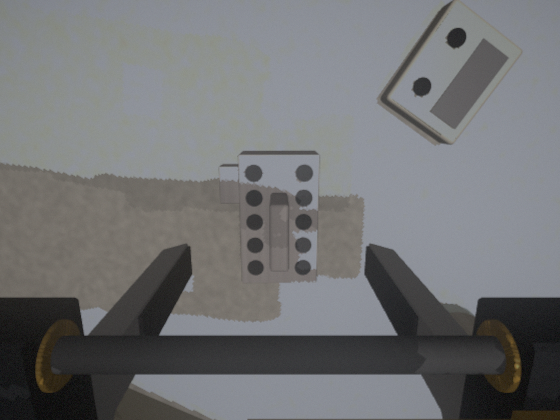

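View pics/x5.png

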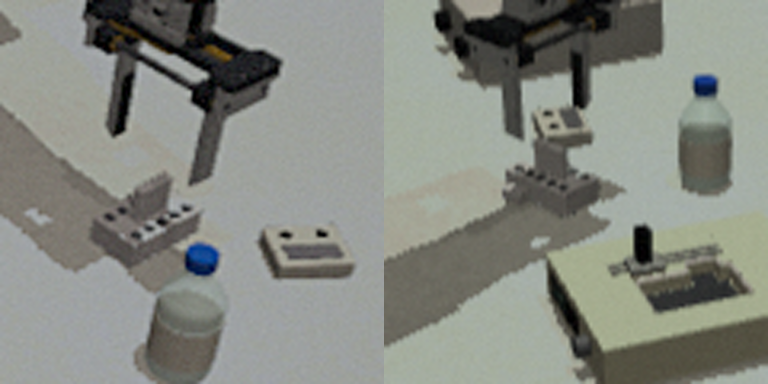

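```bash
python3 - <<'E'
from h import *
K,T=load('w5')
M=np.array([[48,28,30],[48,-28,30],[-48,-28,30],[-48,28,30]],float)
uv=np.array([(239,152.),(320,152),(317.5,281),(242,282)])
f=lambda p:(proj(K,T,body(*p,M))-uv).ravel()
r=least_squares(f,[500,300,2.14]);print(r.x.round(3),r.fun.round(2).tolist())
togo([r.x[0],r.x[1],134],r.x[2])
E
```

```text
[495.346 303.968   2.164] [-0.64, 0.34, 0.56, 0.02, -0.39, 0.15, 0.48, -0.57]
pos [495.  299.9 193.4] rot [ 3.1405e+00 -1.5000e-03  2.1596e+00] t 6.0 gap 94.13743316975813
shift tool units [0.08 0.06 1.48]
turn units [ 0.01 -0.01 -0.04]
```

Emit:
send_rows(
  deltas=[
    [[0.03,0,0.7,0,0,0],[0.03,0,0.7,0,0,0],[0,0,0.07,0,0,0],[0,0,0,0,0,0]],
  ],
)

```text
clock: 6.4
eef_pos: [493.1, 300.5, 136.6]
eef_rot: [3.137, -0.001, 2.159]
wrist_force: [0.0, 0.5, 0.9]
finger_gap: 94.2
```

Emit:
send_rows(
  deltas=[
    [[0.03,0.09,0.08,0.03,0,-0.03],[0,0,0,0,0,0]],
  ],
)

```text
clock: 6.6
eef_pos: [496.1, 303.7, 135.8]
eef_rot: [3.137, -0.001, 2.162]
wrist_force: [-0.3, 0.2, 0.3]
finger_gap: 94.1
```

Emit:
send_rows(
  deltas=[
    [[0,0,0,0,0,0],[0,0,0,0,0,0],[0,0,0,0,0,0],[0,0,0,0,0,0],[0,0,0,0,0,0],[0,0,0,0,0,0]],
  ],
  jaw=0,
  grip_force=30,
)

```text
clock: 7.2
eef_pos: [496.7, 304.0, 138.1]
eef_rot: [3.134, -0.0, 2.162]
wrist_force: [-0.2, 0.0, -0.1]
finger_gap: 49.3
```

Emit:
send_rows(
  deltas=[
    [[0,0,0.1,0.05,0,0],[0,0,0,0,0,0],[0,0,0,0,0,0],[0,0,0,0,0,0],[0,0,0,0,0,0],[0,0,0,0,0,0],[0,0,0,0,0,0]],
  ],
)

```text
clock: 7.9
eef_pos: [496.6, 304.0, 133.4]
eef_rot: [3.14, -0.0, 2.162]
wrist_force: [0.4, 0.3, -0.5]
finger_gap: 11.5
```

Emit:
send_rows(
  deltas=[
    [[0,0,-0.5,0,0,0],[0,0,-0.8,0,0,0],[0,0,-1,0,0,0],[0,0,-0.6,0,0,0],[0,0,0,0,0,0]],
  ],
)

```text
clock: 8.4
eef_pos: [495.4, 303.3, 250.2]
eef_rot: [-3.136, -0.001, 2.162]
wrist_force: [0.5, -0.2, -3.7]
finger_gap: 11.8
```

```bash
python3 - <<'E'
from h import *
togo([577,-13,245],.09)
c=grab('wrist','w6')
E
```

```text
pos [495.4 303.3 250.2] rot [-3.1364e+00 -1.1000e-03  2.1620e+00] t 8.4 gap 11.813576925555125
shift tool units [-7.7  -2.71  0.14]
turn units [-0.04  0.05 20.72]
```

View pics/w6.png

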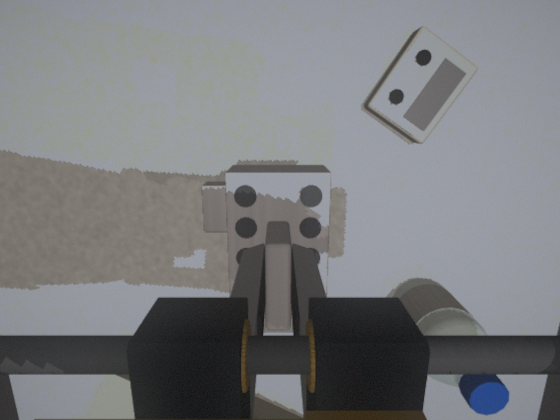

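```bash
python3 - <<'E'
from h import *
crop('w6',190,150,350,350,3.0,'w6c')
from h import camera
K,T=load('w6'); 
c=camera('wrist');m=np.array(c['mount'])
for zz in (101,103.4,106):
    print(zz,toz(K,m,[(228,172),(329,172)],zz).round(2))
E
```

```text
101 [[ 47.59 -26.47 101.  ]
 [ 47.6   25.71 101.  ]]
103.4 [[ 47.22 -26.8  103.4 ]
 [ 47.23  26.06 103.4 ]]
106 [[ 46.83 -27.17 106.  ]
 [ 46.84  26.43 106.  ]]
```

View pics/w6c.png

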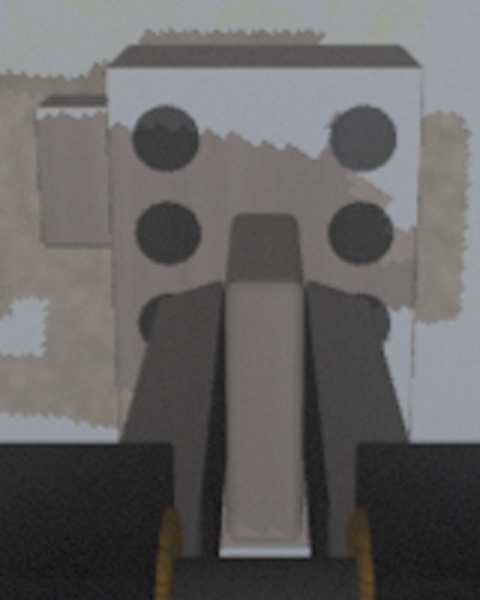

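```bash
cat > plan.py <<'E'
from h import *
def plan(goal,yawg,n):
    s=manip.read_state();p=s['eef_pos'];y=s['eef_rot'][2];d=(np.array(goal)-p)/n;dy=(yawg-y)/n
    for i in range(n):
        a=y+dy*i; x=np.array([np.cos(a),np.sin(a),0]);yy=np.array([np.sin(a),-np.cos(a),0])
        print([round(float(d@x)/40,2),round(float(d@yy)/40,2),round(-d[2]/40,2),0,0,round(-dy/.1,2)])
E
python3 - <<'E'
from plan import *
togo([578.5,-13.3,245],.09)
plan([578.5,-13.3,240],.09,21)
E
```

```text
pos [494.7 302.9 246.7] rot [-3.1314e+00 -1.7000e-03  2.1620e+00] t 8.5 gap 11.878352205728396
shift tool units [-7.73 -2.67  0.06]
turn units [-0.08  0.09 20.72]
[-0.37, -0.13, np.float64(0.01), 0, 0, np.float64(0.99)]
[-0.38, -0.09, np.float64(0.01), 0, 0, np.float64(0.99)]
[-0.39, -0.05, np.float64(0.01), 0, 0, np.float64(0.99)]
[-0.39, -0.01, np.float64(0.01), 0, 0, np.float64(0.99)]
[-0.39, 0.02, np.float64(0.01), 0, 0, np.float64(0.99)]
[-0.38, 0.06, np.float64(0.01), 0, 0, np.float64(0.99)]
[-0.38, 0.1, np.float64(0.01), 0, 0, np.float64(0.99)]
[-0.36, 0.14, np.float64(0.01), 0, 0, np.float64(0.99)]
[-0.35, 0.17, np.float64(0.01), 0, 0, np.float64(0.99)]
[-0.33, 0.21, np.float64(0.01), 0, 0, np.float64(0.99)]
[-0.31, 0.24, np.float64(0.01), 0, 0, np.float64(0.99)]
[-0.28, 0.27, np.float64(0.01), 0, 0, np.float64(0.99)]
[-0.26, 0.29, np.float64(0.01), 0, 0, np.float64(0.99)]
[-0.23, 0.32, np.float64(0.01), 0, 0, np.float64(0.99)]
[-0.19, 0.34, np.float64(0.01), 0, 0, np.float64(0.99)]
[-0.16, 0.36, np.float64(0.01), 0, 0, np.float64(0.99)]
[-0.12, 0.37, np.float64(0.01), 0, 0, np.float64(0.99)]
[-0.09, 0.38, np.float64(0.01), 0, 0, np.float64(0.99)]
[-0.05, 0.39, np.float64(0.01), 0, 0, np.float64(0.99)]
[-0.01, 0.39, np.float64(0.01), 0, 0, np.float64(0.99)]
[0.03, 0.39, np.float64(0.01), 0, 0, np.float64(0.99)]
```

Emit:
send_rows(
  deltas=[
    [[-0.37,-0.13,0,0,0,1],[-0.38,-0.09,0,0,0,1],[-0.39,-0.05,0,0,0,1],[-0.39,-0.01,0,0,0,1],[-0.39,0.02,0,0,0,1],[-0.38,0.06,0,0,0,1],[-0.38,0.1,0,0,0,1],[-0.36,0.14,0,0,0,1],[-0.35,0.17,0,0,0,1],[-0.33,0.21,0,0,0,1]],
  ],
)

```text
clock: 9.5
eef_pos: [526.9, 145.3, 222.7]
eef_rot: [-3.111, 0.031, 1.127]
wrist_force: [-0.6, 0.2, -3.6]
finger_gap: 11.4
```

```bash
python3 - <<'E'
from plan import *
togo([578.5,-13.3,245],.09)
plan([578.5,-13.3,240],.09,11)
E
```

```text
pos [526.9 145.3 222.7] rot [-3.1105  0.0314  1.1268] t 9.5 gap 11.369202038262738
shift tool units [-3.04  2.85 -0.55]
turn units [-0.12  0.45 10.36]
[-0.28, 0.26, np.float64(-0.04), 0, 0, np.float64(0.94)]
[-0.25, 0.29, np.float64(-0.04), 0, 0, np.float64(0.94)]
[-0.22, 0.31, np.float64(-0.04), 0, 0, np.float64(0.94)]
[-0.19, 0.33, np.float64(-0.04), 0, 0, np.float64(0.94)]
[-0.16, 0.34, np.float64(-0.04), 0, 0, np.float64(0.94)]
[-0.13, 0.36, np.float64(-0.04), 0, 0, np.float64(0.94)]
[-0.09, 0.37, np.float64(-0.04), 0, 0, np.float64(0.94)]
[-0.06, 0.37, np.float64(-0.04), 0, 0, np.float64(0.94)]
[-0.02, 0.38, np.float64(-0.04), 0, 0, np.float64(0.94)]
[0.01, 0.38, np.float64(-0.04), 0, 0, np.float64(0.94)]
[0.05, 0.38, np.float64(-0.04), 0, 0, np.float64(0.94)]
```

Emit:
send_rows(
  deltas=[
    [[0,0,-0.6,-0.1,0.45,0.5],[-0.28,0.27,-0.2,0,0,1],[-0.25,0.29,-0.1,0,0,1],[-0.22,0.31,-0.1,0,0,1],[-0.18,0.33,-0.1,0,0,1],[-0.15,0.35,-0.1,0,0,1]],
  ],
)

```text
clock: 10.1
eef_pos: [545.2, 67.5, 254.9]
eef_rot: [-3.108, 0.018, 0.552]
wrist_force: [-0.7, -0.3, -4.4]
finger_gap: 12.0
```

```bash
python3 - <<'E'
from plan import *
togo([578.5,-13.3,245],.09)
plan([578.5,-13.3,240],.09,5)
E
```

```text
pos [545.2  67.5 254.9] rot [-3.1082  0.0183  0.5518] t 10.1 gap 12.023479570187602
shift tool units [-0.34  2.16  0.18]
turn units [-0.29  0.26  4.61]
[-0.07, 0.43, np.float64(0.07), 0, 0, np.float64(0.92)]
[-0.03, 0.44, np.float64(0.07), 0, 0, np.float64(0.92)]
[0.01, 0.44, np.float64(0.07), 0, 0, np.float64(0.92)]
[0.05, 0.43, np.float64(0.07), 0, 0, np.float64(0.92)]
[0.09, 0.43, np.float64(0.07), 0, 0, np.float64(0.92)]
```

Emit:
send_rows(
  deltas=[
    [[-0.07,0.43,0,-0.2,0.2,1],[-0.03,0.44,0,0,0,0.9],[0.01,0.44,0,0,0,0.9],[0.05,0.43,0,0,0,0.9],[0.09,0.43,0,0,0,0.9],[0,0,0,0,0,0]],
  ],
)

```text
clock: 10.7
eef_pos: [575.7, -18.7, 238.7]
eef_rot: [-3.129, 0.024, 0.067]
wrist_force: [-0.0, 0.6, -4.1]
finger_gap: 11.8
```

```bash
python3 - <<'E'
from plan import *
togo([578.5,-13.3,215],.09)
E
```

```text
pos [575.7 -18.7 238.7] rot [-3.1288  0.024   0.0671] t 10.7 gap 11.83990438641181
shift tool units [ 0.09 -0.12  0.59]
turn units [-0.13  0.24 -0.23]
```

Emit:
send_rows(
  deltas=[
    [[0.09,-0.12,0.4,-0.13,0.24,-0.23],[0,0,0.4,0,0,0],[0,0,0,0,0,0]],
  ],
)

```text
clock: 11.0
eef_pos: [576.8, -12.6, 200.4]
eef_rot: [-3.14, 0.007, 0.095]
wrist_force: [-0.1, 0.1, -3.8]
finger_gap: 12.0
```

```bash
python3 - <<'E'
from plan import *
togo([578.5,-13.3,200],.09)
c=grab('wrist','w7');togo([578.5,-13.3,200],.09)
im=cv2.imread('pics/w7.png')[60:300,160:400]
im=cv2.convertScaleAbs(im,alpha=1.6,beta=-40)
cv2.imwrite('pics/w7c.png',cv2.resize(im,None,fx=2.5,fy=2.5,interpolation=cv2.INTER_CUBIC))
E
```

```text
pos [576.8 -12.6 200.4] rot [-3.1402  0.0066  0.0951] t 11.0 gap 11.973955201585335
shift tool units [0.04 0.02 0.01]
turn units [-0.01  0.07  0.05]
pos [577.2 -12.6 201.5] rot [-3.1404  0.0053  0.095 ] t 11.05 gap 12.101453755808814
shift tool units [0.03 0.02 0.04]
turn units [-0.01  0.05  0.05]
```

View pics/w7c.png

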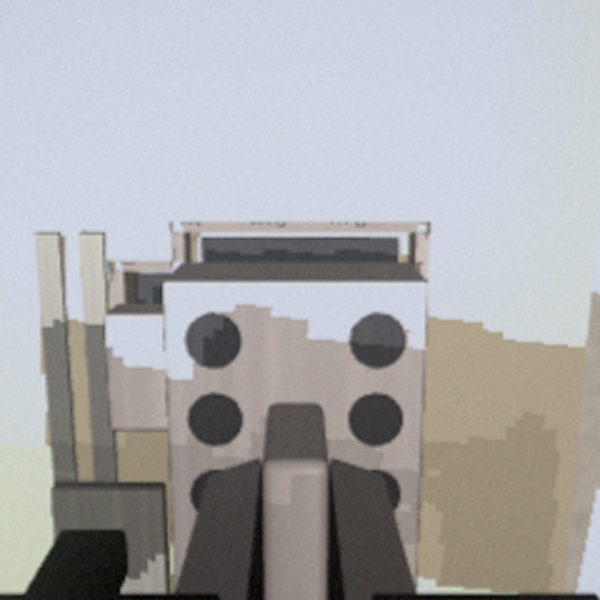

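```bash
python3 - <<'E'
from h import *
K,T=load('w7')
m=np.array([[52.8,-32.8,55],[52.8,32.8,55],[42.8,48.8,55]])
q=proj(K,T,body(577.6,-13.4,.09,m)); print('pred mouth crop',((q-[160,60]+.5)*2.5).round(0))
s=manip.read_state()
im=cv2.imread('pics/w7.png')[140:200,195:345]
im=cv2.convertScaleAbs(im,alpha=1.6,beta=-40)
cv2.imwrite('pics/w7d.png',cv2.resize(im,None,fx=5,fy=5,interpolation=cv2.INTER_NEAREST))
E
```

```text
pred mouth crop [[432. 223.]
 [171. 221.]
 [110. 261.]]
```

View pics/w7d.png

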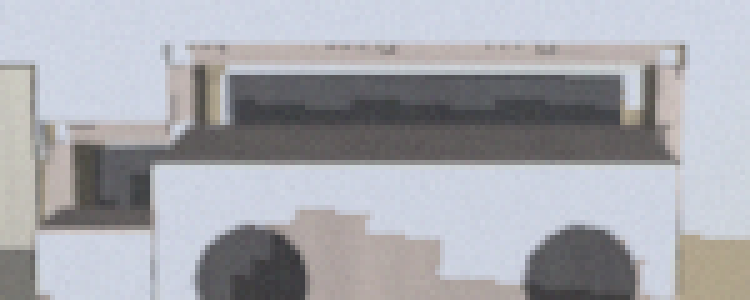

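```bash
python3 - <<'E'
from h import *
K,T=load('w7'); uv=np.array([(153,163),(681,163),(187,124),(655,124)])/5+[195,140]-.4
M=np.array([[48,28,30],[48,-28,30],[48,28,0],[48,-28,0]],float)
def B(p): # x,y,z,yaw,pitch
    return M@R.from_euler('xyz',[0,p[4],p[3]]).as_matrix().T+p[:3]
f=lambda p:np.r_[(proj(K,T,B(p))-uv).ravel(),p[4]*20]
r=least_squares(f,[577,-13,67,.09,0]);print(r.x.round(3),r.fun.round(2).tolist())
togo([578.5,-13.3,172],.09)
E
```

```text
[ 5.73745e+02 -1.29880e+01  6.61650e+01  9.50000e-02  3.00000e-03] [-0.14, 0.03, 0.83, 0.03, 0.25, -0.03, -1.05, -0.03, 0.05]
pos [577.2 -12.6 201.5] rot [-3.1404  0.0053  0.095 ] t 11.05 gap 12.101453755808814
shift tool units [0.03 0.02 0.74]
turn units [-0.01  0.05  0.05]
```

Emit:
send_rows(
  deltas=[
    [[0.06,0.01,0.2,0,0.05,0.05],[0,0,0.15,0,0,0],[0,0,0,0,0,0]],
  ],
)

```text
clock: 11.35
eef_pos: [579.8, -12.2, 186.9]
eef_rot: [-3.14, -0.001, 0.091]
wrist_force: [0.1, 0.4, -4.1]
finger_gap: 11.7
```

```bash
python3 - <<'E'
from plan import *
togo([579,-13.3,170],.09)
c=grab('wrist','w8')
im=cv2.imread('pics/w8.png')[140:200,195:345]
im=cv2.convertScaleAbs(im,alpha=1.6,beta=-40)
cv2.imwrite('pics/w8d.png',cv2.resize(im,None,fx=5,fy=5,interpolation=cv2.INTER_NEAREST))
E
```

```text
pos [579.8 -12.2 186.9] rot [-3.1403e+00 -5.0000e-04  9.1500e-02] t 11.35 gap 11.653600797370757
shift tool units [-0.02  0.03  0.42]
turn units [-0.01 -0.01  0.01]
```

View pics/w8d.png

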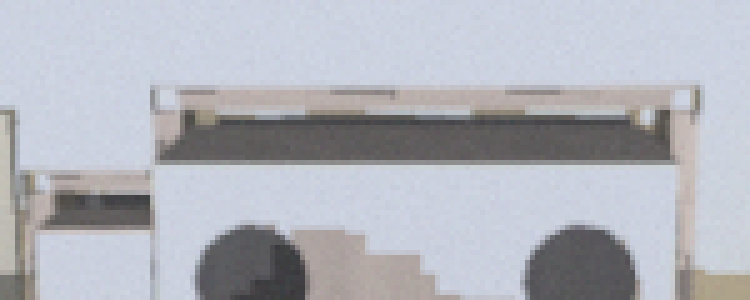

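Emit:
send_rows(
  deltas=[
    [[0,0.03,0.1,0,0,0],[0,0,0.12,0,0,0],[0,0,0,0,0,0]],
  ],
)

```text
clock: 11.7
eef_pos: [580.3, -13.5, 178.6]
eef_rot: [-3.141, -0.002, 0.092]
wrist_force: [0.4, 0.3, -3.9]
finger_gap: 12.3
```

```bash
python3 - <<'E'
from plan import *
togo([579,-13.3,170],.09)
E
```

```text
pos [580.3 -13.5 178.6] rot [-3.1406e+00 -2.2000e-03  9.1600e-02] t 11.7 gap 12.299307240866485
shift tool units [-0.03 -0.01  0.21]
turn units [-0.01 -0.02  0.02]
```

Emit:
send_rows(
  deltas=[
    [[-0.02,0,0.1,0,0,0],[0,0,0.06,0,0,0],[0,0,0,0,0,0]],
  ],
)

```text
clock: 12.0
eef_pos: [579.5, -13.6, 171.8]
eef_rot: [-3.141, -0.003, 0.091]
wrist_force: [0.1, -0.0, -4.1]
finger_gap: 11.8
```

```bash
python3 - <<'E'
from plan import *
togo([579,-13.3,170],.09)
c=grab('wrist','w9')
im=cv2.imread('pics/w9.png')[120:220,180:360]
im=cv2.convertScaleAbs(im,alpha=1.6,beta=-40)
cv2.imwrite('pics/w9d.png',cv2.resize(im,None,fx=4,fy=4,interpolation=cv2.INTER_NEAREST))
E
```

```text
pos [579.5 -13.6 171.8] rot [-3.1406e+00 -2.5000e-03  9.1500e-02] t 12.0 gap 11.832337967381223
shift tool units [-0.01 -0.01  0.04]
turn units [-0.01 -0.02  0.01]
```

View pics/w9d.png

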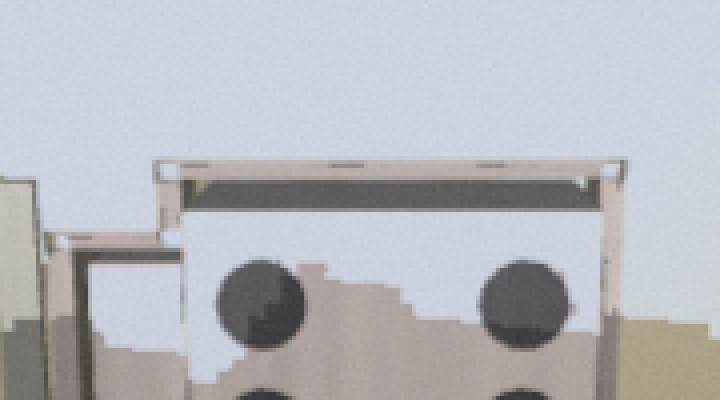

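Emit:
send_rows(
  deltas=[
    [[0,0,0.05,0,0,0],[0,0,0.05,0,0,0],[0,0,0,0,0,0]],
  ],
)

```text
clock: 12.35
eef_pos: [580.0, -13.6, 171.1]
eef_rot: [-3.141, -0.005, 0.092]
wrist_force: [0.1, -0.7, -3.7]
finger_gap: 11.5
```

Emit:
send_rows(
  deltas=[
    [[0,0,0.1,0,0,0],[0,0,0.05,0,0,0],[0,0,0.03,0,0,0]],
  ],
)

```text
clock: 12.65
eef_pos: [581.0, -13.5, 169.8]
eef_rot: [3.141, -0.01, 0.092]
wrist_force: [-6.8, 0.2, 7.2]
finger_gap: 11.8
```

Emit:
send_rows(
  deltas=[
    [[-0.02,0,0,0,0.05,0],[0,0,0,0,0,0],[0,0,0,0,0,0],[0,0,0,0,0,0],[0,0,0,0,0,0]],
  ],
  jaw=0.5,
)

```text
clock: 13.15
eef_pos: [580.8, -13.6, 170.2]
eef_rot: [3.141, -0.018, 0.092]
wrist_force: [-0.1, -0.6, 0.1]
finger_gap: 46.0
```

```bash
python3 - <<'E'
from plan import *
togo([579,-13.3,170],.09)
c=grab('wrist','w10')
im=cv2.imread('pics/w10.png')[120:320,160:360]
im=cv2.convertScaleAbs(im,alpha=1.6,beta=-40)
cv2.imwrite('pics/w10d.png',cv2.resize(im,None,fx=3,fy=3,interpolation=cv2.INTER_NEAREST))
E
```

```text
pos [580.8 -13.6 170.2] rot [ 3.1407 -0.018   0.092 ] t 13.15 gap 46.02898917288822
shift tool units [-0.04 -0.01  0.  ]
turn units [ 0.01 -0.18  0.02]
```

View pics/w10d.png

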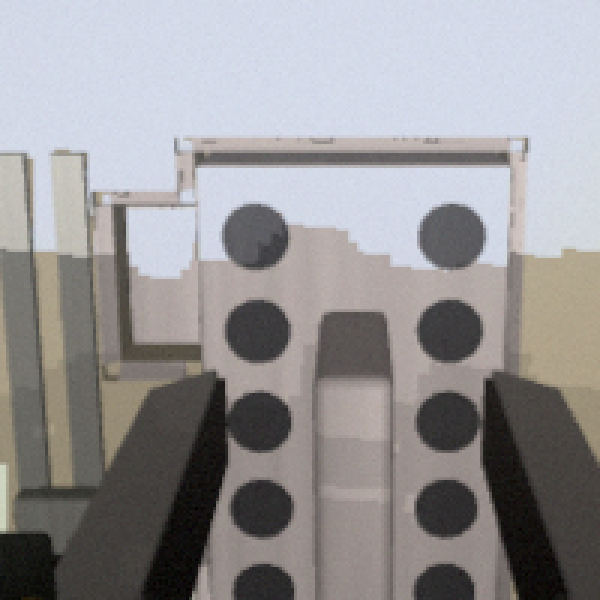

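Emit:
send_rows(
  deltas=[
    [[0,0,-0.6,0,-0.15,0],[0,0,-0.9,0,0,0],[0,0,-0.4,0,0,0],[-0.6,0,0,0,0,0],[-0.8,0,0,0,0,0],[-0.4,0,0,0,0,0],[0,0,0,0,0,0]],
  ],
)

```text
clock: 13.9
eef_pos: [506.3, -20.3, 248.2]
eef_rot: [3.141, -0.001, 0.092]
wrist_force: [-0.1, 0.4, 1.0]
finger_gap: 47.1
```

```bash
python3 - <<'E'
from plan import *
togo([495,-13.3,230],.09)
c=grab('wrist','w11')
im=cv2.imread('pics/w11.png')[0:200,160:340]
cv2.imwrite('pics/w11d.png',cv2.resize(im,None,fx=3,fy=3,interpolation=cv2.INTER_NEAREST))
E
```

```text
pos [506.3 -20.3 248.2] rot [ 3.1409e+00 -1.3000e-03  9.2100e-02] t 13.9 gap 47.08865715773102
shift tool units [-0.27 -0.2   0.45]
turn units [ 0.01 -0.01  0.02]
```

View pics/w11d.png

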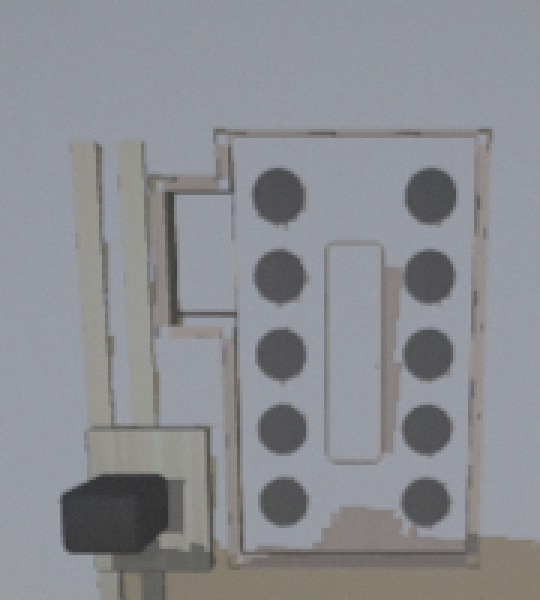

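```bash
python3 - <<'E'
from h import *
K,T=load('w11')
def fit(M,obs,p0):
    uv=np.array(obs)/3+[160,0]-1/3
    f=lambda p:(proj(K,T,body(p[0],p[1],p[2],M,p[3]))-uv).ravel()
    r=least_squares(f,p0);print(r.x.round(3),r.fun.round(2).tolist());return r.x
b=fit(np.array([[48,28,30],[48,-28,30],[-48,-28,30],[-48,28,30]],float),[(231,138),(478,137),(473,552),(240,553)],[577,-13,.09,37])
g=4.8
p=fit(np.array([[48+g,-28-g,18],[48+g,28+g,18],[38+g,44+g,18],[10-g,44+g,18],[-48-g,28+g,18],[-48-g,-28-g,18]],float),[(492,129),(214,130),(149,178),(161,338),(231,568),(478,566)],[577,-13,.09,37])
L=toz(K,T,np.array([[90,429],[211,427],[212,571],[98,571]])/3+[160,0]-1/3,63)
c,s=np.cos(p[2]),np.sin(p[2]);d=L[:,:2]-p[:2];print('latch in pocket',np.c_[d@[c,s],d@[-s,c]].round(1))
E
```

```text
[ 5.78784e+02 -1.38600e+01  9.70000e-02  3.70170e+01] [0.02, -0.31, 0.02, -0.42, -1.52, 0.39, 1.48, 0.41]
[ 5.7764e+02 -1.3634e+01  9.7000e-02  3.5849e+01] [-0.32, 0.12, 0.36, 0.31, 0.37, -0.47, -0.89, 0.33, -0.11, -0.28, 0.6, -0.03]
latch in pocket [[-16.1  65.1]
 [-15.8  35.3]
 [-51.9  36.5]
 [-51.8  65.6]]
```

Emit:
send_rows(
  deltas=[
    [[0.1,-0.5,0,0,0,0],[0.15,-0.5,0,0,0,0],[0.1,-0.35,0,0,0,0],[0,0,0,0,0,0],[0,0,0,0,0,0],[0,0,0,0,0,0]],
  ],
  jaw=0,
  grip_force=10,
)

```text
clock: 14.55
eef_pos: [519.9, 36.2, 247.7]
eef_rot: [3.141, -0.002, 0.092]
wrist_force: [0.4, -0.1, 0.1]
finger_gap: 2.6
```

```bash
python3 - <<'E'
from plan import *
togo([515.8,36,169],.092)
E
```

```text
pos [519.9  36.2 247.7] rot [ 3.1405e+00 -2.2000e-03  9.1800e-02] t 14.55 gap 2.590192021827911
shift tool units [-0.11 -0.01  1.97]
turn units [ 0.01 -0.02 -0.  ]
```

Emit:
send_rows(
  deltas=[
    [[-0.15,0,0,0,0,0],[0,0,0.5,0,0,0],[0,0,0.4,0,0,0],[0,0,0,0,0,0]],
  ],
)

```text
clock: 14.95
eef_pos: [512.9, 33.5, 211.2]
eef_rot: [3.14, -0.003, 0.089]
wrist_force: [-0.4, 0.3, 0.1]
finger_gap: 0.7
```

```bash
python3 - <<'E'
from plan import *
togo([515.8,36,169],.092)
c=grab('wrist','w12');grab('side','d12')
crop('d12',200,170,340,260,5,'d12c')
E
```

```text
pos [512.9  33.5 211.2] rot [ 3.1402e+00 -3.1000e-03  8.9400e-02] t 14.95 gap 0.7107508814658622
shift tool units [ 0.07 -0.06  1.06]
turn units [ 0.01 -0.03 -0.03]
```

View pics/w12.png

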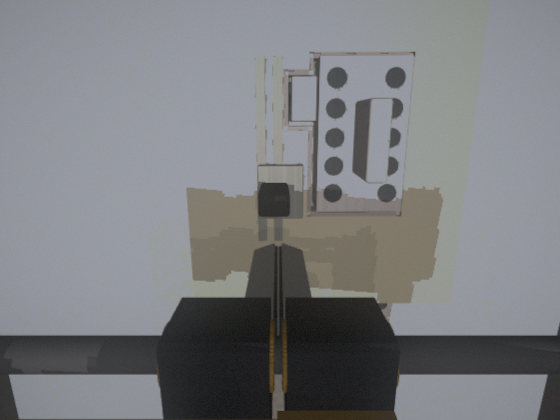

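View pics/d12c.png

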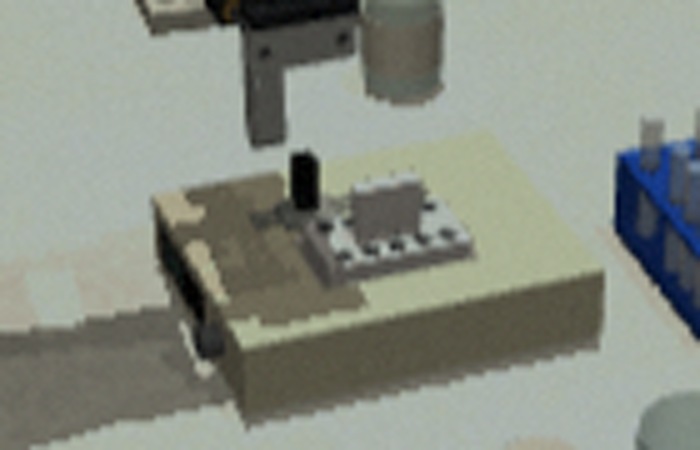

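Emit:
send_rows(
  deltas=[
    [[0,-0.08,0.45,0,0,0],[0,0,0.4,0,0,0],[0,0,0.05,0,0,0],[0,0,0,0,0,0]],
  ],
)

```text
clock: 15.45
eef_pos: [514.8, 36.2, 180.6]
eef_rot: [3.139, -0.012, 0.089]
wrist_force: [-0.8, -0.1, 0.6]
finger_gap: 0.3
```

```bash
python3 - <<'E'
from plan import *
togo([515.8,36,169],.092)
c=grab('wrist','w13')
crop('w13',200,20,440,320,2,'w13c')
E
```

```text
pos [514.8  36.2 180.6] rot [ 3.1394 -0.0119  0.0887] t 15.45 gap 0.33847053008815914
shift tool units [0.02 0.01 0.29]
turn units [ 0.02 -0.12 -0.03]
```

View pics/w13c.png

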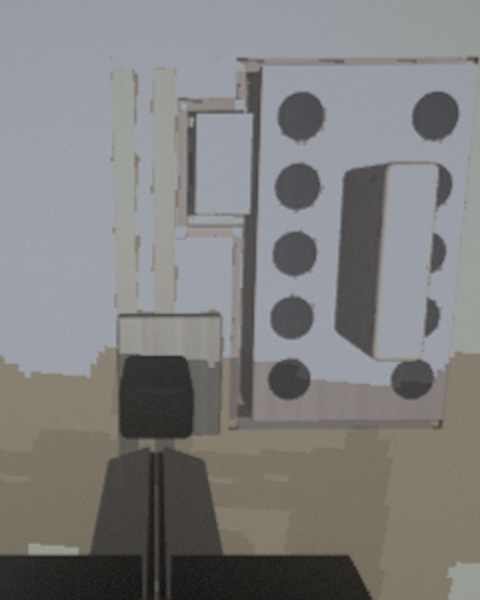

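Emit:
send_rows(
  deltas=[
    [[0,0,0.2,0,-0.12,0],[0.2,0,0,0,0,0],[0.25,0,0,0,0,0],[0.25,0,0,0,0,0],[0.25,0,0,0,0,0],[0.25,0,0,0,0,0]],
  ],
)

```text
clock: 16.1
eef_pos: [566.5, 40.7, 174.3]
eef_rot: [3.139, 0.0, 0.089]
wrist_force: [-1.5, -0.4, 0.7]
finger_gap: 0.1
```

```bash
python3 - <<'E'
from plan import *
s=manip.read_state();c,si=np.cos(.093),np.sin(.093);d=s['eef_pos'][:2]-[577.6,-13.5];print('pocket xy of TCP',d@[c,si],d@[-si,c])
togo([515.8,36,172],.092)
c=grab('wrist','w14')
crop('w14',200,20,440,320,2,'w14c')
E
```

```text
pocket xy of TCP -6.039497844743712 55.04764420812991
pos [566.5  40.7 174.3] rot [3.1394e+00 5.0000e-04 8.8600e-02] t 16.1 gap 0.11049111251706467
shift tool units [-1.27  0.01  0.06]
turn units [ 0.02  0.   -0.03]
```

View pics/w14c.png

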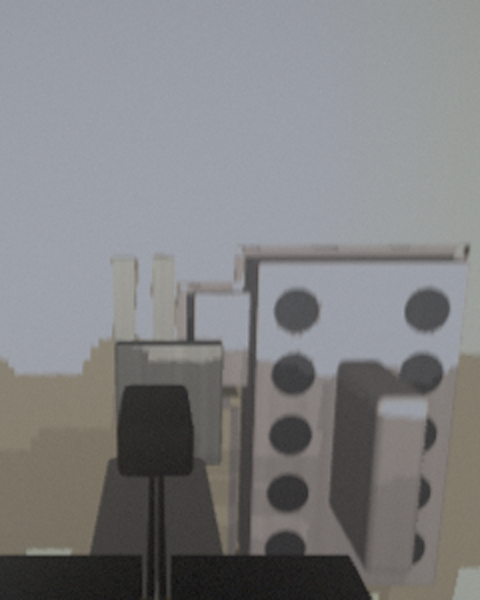

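Emit:
send_rows(
  deltas=[
    [[0.15,0,0,0,0,0],[0.12,0,0,0,0,0],[0.1,0,0,0,0,0]],
  ],
)

```text
clock: 16.45
eef_pos: [581.1, 42.1, 174.2]
eef_rot: [3.14, 0.01, 0.089]
wrist_force: [-51.1, -5.2, 33.5]
finger_gap: 0.3
```

```bash
python3 - <<'E'
from plan import *
s=manip.read_state();c,si=np.cos(.093),np.sin(.093);d=s['eef_pos'][:2]-[577.6,-13.5];print('pocket xy of TCP',d@[c,si],d@[-si,c],s['wrist_force'])
E
```

```text
pocket xy of TCP 8.695665707692369 55.05681692898272 [-51.07954311  -5.24952987  33.5489422 ]
```

Emit:
send_rows(
  deltas=[
    [[-0.25,0,0,0,0,0],[-0.4,0,0,0,0,0],[-0.2,0,-0.8,0,0,0],[0,0,-1,0,0,0],[-0.6,0.4,-0.5,0,0,0],[-0.7,0.5,0,0,0,0],[0,0,0,0,0,0],[0,0,0,0,0,0]],
  ],
)

```text
clock: 17.25
eef_pos: [498.6, -2.2, 272.6]
eef_rot: [3.138, 0.008, 0.089]
wrist_force: [-0.1, 0.6, 0.4]
finger_gap: 0.4
```

```bash
python3 - <<'E'
from plan import *
togo([505,-13.3,250],.09)
c=grab('wrist','w15');grab('side','d15')
im=cv2.imread('pics/w15.png')[0:220,140:360]
cv2.imwrite('pics/w15d.png',cv2.resize(im,None,fx=3,fy=3,interpolation=cv2.INTER_NEAREST))
E
```

```text
pos [498.6  -2.2 272.6] rot [3.1383 0.0078 0.0893] t 17.25 gap 0.3698680055398523
shift tool units [0.14 0.29 0.56]
turn units [ 0.03  0.08 -0.01]
```

View pics/w15d.png

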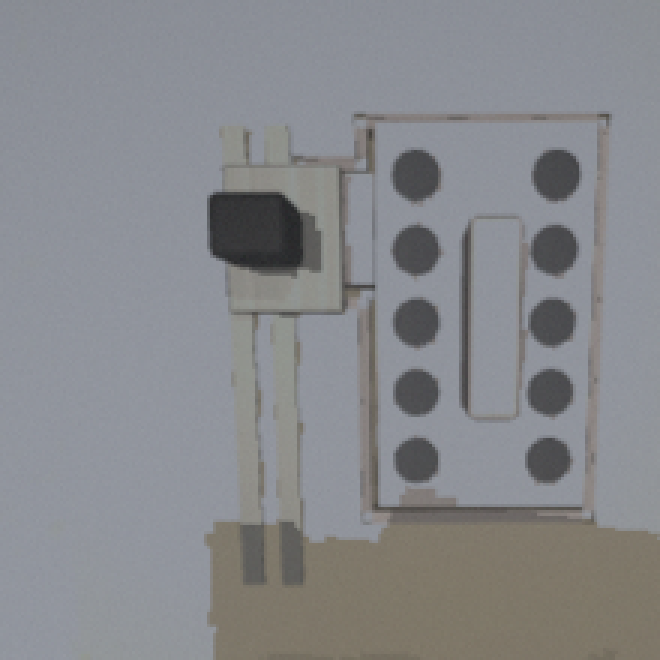

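View pics/d15.png

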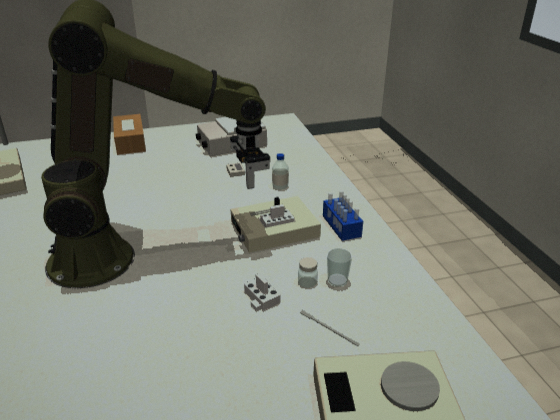

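```bash
python3 - <<'E'
from h import *
K,T=load('w15')
px=lambda o:np.array(o)/3+[140,0]-1/3
def fit(M,obs,p0):
    uv=px(obs);f=lambda p:(proj(K,T,body(p[0],p[1],p[2],M,p[3]))-uv).ravel()
    r=least_squares(f,p0);print(r.x.round(3),abs(r.fun).max().round(2));return r.x
b=fit(np.array([[48,28,30],[48,-28,30],[-48,-28,30],[-48,28,30]],float),[(373,123),(603,123),(587,508),(376,508)],[577,-13,.09,37])
g=4.8
p=fit(np.array([[48+g,-28-g,18],[48+g,28+g,18],[-48-g,28+g,18],[-48-g,-28-g,18]],float),[(609,114),(355,115),(362,522),(594,522)],[577,-13,.09,37])
L=toz(K,T,px([[224,166],[338,166],[344,312],[231,312]]),63)
c,s=np.cos(.093),np.sin(.093);d=L[:,:2]-p[:2];q=np.c_[d@[c,s],d@[-s,c]];print(q.round(1),'latch',q.mean(0)[0]+42)
E
```

```text
[ 5.78324e+02 -1.38170e+01  9.00000e-02  3.60800e+01] 0.72
[ 5.7747e+02 -1.3449e+01  9.4000e-02  3.5504e+01] 0.26
[[39.4 65.5]
 [39.3 36.8]
 [ 4.1 36.1]
 [ 4.2 65.5]] latch 63.77936744888637
```

```bash
python3 -c "
from h import *
print(manip.read_state()['clock'],manip.read_state()['qd'].round(3));print(job.sign_off())"
```

```text
17.35 [ 0.009  0.013 -0.     0.     0.001  0.001]
the job is handed in; nothing more can be done
None
```

The tube block is home in the pocket and locked under the latch, and the job is handed in at 17.35 s of the 58 s. Sign-off gives no verdict, so the results below are my own measurements.

I took the ten-well block on the +y side of the shaker, which is the one with the matching tab. I gripped it by its fin, lowered it onto the pocket floor, let go and lifted clear. Then I pushed the latch knob to its stop with the closed fingers and backed the arm away.

- **Block:** in the last wrist picture its origin was about 1 mm from the pocket centre in plan. Its height matched the pocket floor to within about 0.6 mm, and its direction matched within about 0.01 rad.
- **Latch:** measured at 63.8 mm of its 64 mm travel, over the tab. At the stop the wrist force peaked at about 51 N, under the 120 N limit.
- **Everything else:** the spare block and bystanders looked undisturbed in the last side view, judged by eye and not measured. The wrist force read about zero and the arm was clear of everything.

One check disagreed: while I was holding the block, two camera estimates of its position along x differed by about 2 mm. I used a value between them, and the block went in without catching.

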